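Feed a terminal carrier along the rail with a push stick

TASK

Take the forked wooden push stick from its mat and, using only the stick on the carrier, push the loose terminal carrier flat against the aluminium rail before its front passes the black line. Then feed it along the rail, lightly pressed against it all the way, under the press until it bears firmly against the end stop; never push it against rail or stop harder than 18 N. Finally lay the stick back on its mat, and leave the other things on the bench alone.

Things in the scene. Friction and masses are not known exactly. Their poses are not given: they have to be found in the camera images.
- station: Fixed press station: white board 260 x 420 x 12 mm with rail, stop and a small press. Axes: x square into the rail (away from the robot), y along the feed (to the left), z up. Origin at bench height; board spans x -120..140, y -200..220 mm. Black line at y = 30 (20 in the rail's axes). Press arm and ram overhang at y 107..153, x above 20 mm, lowest point 92 mm above the bench
- rail: Two fixed dark steel foot plates on the board that carry the guide bar (rail_bar), axes as the station's; origin 12 mm above the bench, at the board's top. The bar: aluminium, 373 mm long, 18 mm thick, 22 mm tall, y -195..178 mm. It is clamped in slots: its guiding face lies anywhere from x = -30 to x = 0, parallel to y; where is not reported. Takes 18 N at most
- stop: Fixed steel end stop, 66 mm (x) x 16 mm (y) x 26 mm tall, axes as the station's. Origin on the face that the carrier meets (plane y = 0), 2 mm towards the robot from the rail's origin, at the board's top; the face reaches 66 mm from there towards -x. It is 180 mm along y from the rail's origin. Takes 18 N at most
- carrier: Loose grey block with blue terminals on top, 0.35 to 0.7 kg: 56 (x) x 120 (y) x 32 mm (42 with terminals), upright corners. Origin at centre of underside. Its +y end is the front that goes to the stop, its +x long side goes against the bar. Starts on the board 4 to 70 mm off the bar, askew, before the black line. Friction 0.45 to 0.75, differs per run
- carrier_nose (a point): Middle of the carrier's front face (its +y end), 16 mm above its underside
- carrier_back (a point): Middle of the carrier's long side that goes against the rail (+x side), 16 mm above its underside
- push_stick: Loose wooden stick, 90 g: handle 185 mm long (x -92..92), 18 mm wide (y), 24 mm tall, V fork at its +x end. Origin at the middle of the handle's underside. The V is open to +x, sides upright, 110 degrees wide: vertex 100 mm ahead of the origin, prong tips 117 mm ahead, 25 mm to either side. A carrier corner sits in the V; both tips push on a flat side
- fork (a point): Vertex of the fork's V, on the stick's centre line, 12 mm above its underside; axes as the stick's
- mat: Thin black rubber mat fixed on the bench, 260 mm (x) x 90 mm (y) x 3 mm; origin at the centre of its underside, where the stick lies along its x axis
- screwdriver: Screwdriver lying on the bench, to be left alone
- tape: Roll of black tape, 90 mm across, 24 mm tall, to be left alone
- parts_tray: Grey parts tray 110 x 150 x 40 mm, to be left alone
- jar: Small jar, 56 mm across, 75 mm tall, to be left alone
Mind the look-alikes: they are no part of the job. Several things have the shape of the push_stick; the one meant has the colours described above.

How it is judged:
By the outcome, as a careful person would: the job done as asked, in the order asked, and still so for the second after the job is handed in, with the robot touching nothing.
It also fails if it takes over 72 s, if anything falls off the work surface, if the arm or the gripper's body presses on something with over 40 N, if the wrist force passes 120 N, or if a joint passes its speed limit or range.

ROBOT

A 6-joint arm with a two-finger parallel gripper is mounted at the origin on the work surface. World frame = base frame: x ahead of the robot, y to its left, z up, the work surface at z = 0. Lengths are in m, angles in rad, forces in N, time in s.
With the tool pointing down it reaches from about 0.35 to 1 m from the base axis. Payload 7.1 kg.
Tool frame: the origin (TCP) lies midway between the tips of the shut fingers; the grasp point (between the pads) lies 19 mm behind it; z points along the fingers, y is the direction in which the jaws open and shut (so a half turn about z gives the same grasp; the last joint's range is limited). The gripper opens to 85 mm and grips with 20 to 120 N. Pads are 22 mm wide; open, the fingers measure 114 mm over their backs; the gripper's body (76 mm by 85 mm) begins 54 mm behind the grasp point. The pads swing forward as they close: fully open they stand 13 mm farther back than shut.
Start: joints at [1.216, 0.423, 1.63, -0, 1.089, -0.019], TCP at [0.206, 0.59, 0.231] pointing down, gripper open.
Joint ranges: [-3, 3], [-0.9, 2.11], [0.09, 2.58], [-1.31, 4.45], [0.11, 2.69], [-2.54, 2.54]. Speed limits (rad/s): [2.39, 2.39, 3.01, 3.14, 3.14, 3.14].

INTERFACE

Orientations are given as a unit quaternion [w, x, y, z].
In Python, from station import env, viewer, ticket gives the robot as it stands.
- The arm moves only by the tool carry_out, never from a script. Its argument "commands" is a list of rows, each a list of 7 numbers: the shift along the world's x, y, z in m, then the turn, a rotation vector about the world's x, y, z in degrees, then the opening, from -1 (shut) to 1 (fully open). A call has 1 to 5 rows; each row is the pose to reach, as a shift and turn from the pose commanded when the call began; what a row does not reach only later rows make up. A row lasts 1/8 s, in which the tool goes at most 62.5 mm and 10.7 degrees, less where a joint would pass 70% of its speed; a pose out of reach is approached as far as the arm can. A call with a gripper value outside its range is refused whole. The fingers move at their own pace and stop on an object; "squeeze" is the grip in N (left out, the last holds). Time passes only in rows, so rows that repeat a pose let the fingers close. It gives the time, the measured TCP pose, the force and the opening at its end, in the units of the state.
- env.observe(): the state, without advancing time (a new reading comes with each control period).
- viewer.read_camera(name): name is "side" or "top" or "wrist"; returns (picture, depth): 400x640x3 uint8, blue, green, red; 400x640 float32, m along the optical axis (not along the pixel's ray), 0 where there is no reading.
- viewer.camera_params(name): a dict with "vertical_fov" (degrees; the focal length in pixels is half the picture's height over the tangent of half this angle, whatever the lens; pixels are square), "cx", "cy" (the principal point, pixels), "k1" (the pictures are not rectified: a ray, as slopes to the right and down, at radius r is drawn at 1 + k1 r^2 times it, then the intrinsics apply), "R" (3x3) and "t" (3): a world point X has camera coordinates R X + t. Camera axes: x right, y down, z forward; pixel columns grow to the right and rows downward; lengths in m; the calibration is good to about 2 mm. A picture is of the moment at which its call begins: read the wrist's pose just before it. camera_params takes no time and is no camera call; for the wrist camera it gives the pose at the moment of the call.
- ticket.close_job(): hands the job in, once; it reports no verdict.
The state is a dict: "time_s": time; "joint_pos": joint angles; "joint_vel": joint speeds; "effort": joint torques, N m; "tool_pos": TCP position; "ee_rot": TCP orientation; "contact_force": force on the tool from outside, world axes, zero at the start; "wrist_torque": the same for the moment, N m; "opening": finger opening in m.
Only numpy, scipy, OpenCV 4.12 (cv2) and the standard library are available. Lean on these libraries where they do the work, as an engineer would, in place of code of your own. Each camera call takes 0.05 s, during which the arm holds its last target.

## Working session

There is one attempt and no reset: what is moved stays moved. The work goes in short steps, Python scripts to look and compute and a tool call to move; the robot and the scene stay as the last step left them, time stands still between calls to the robot, and variables do not carry over. Pictures are saved under pics/ and viewed, and the job is handed in when it is done.

Besides the shell and the picture viewer there is one more tool, called in YAML: its name, and indented under it one key for each argument. carry_out: Moves the arm, as the interface text tells. Its arguments: {"type":"object","properties":{"commands":{"type":"array","items":{"type":"array","items":{"type":"number"}}},"squeeze":{"type":"number"}},"required":["commands"]}

```bash
ls; mkdir -p pics; cat > h.py <<'E'
import numpy as np, cv2
from station import env, viewer, ticket
def shot(name, fn):
    p=viewer.camera_params(name); im,d=viewer.read_camera(name)
    cv2.imwrite(f'pics/{fn}.png',im); np.savez(f'pics/{fn}.npz',im=im,d=d,**{k:np.array(v) for k,v in p.items()})
def load(fn):
    return dict(np.load(f'pics/{fn}.npz'))
def K(c):
    H=c['im'].shape[0]; f=H/2/np.tan(np.radians(float(c['vertical_fov']))/2)
    return np.array([[f,0,float(c['cx'])],[0,f,float(c['cy'])],[0,0,1]]), np.array([float(c['k1']),0,0,0,0])
def rays(c,uv):
    k,dist=K(c); p=cv2.undistortPoints(np.array(uv,float).reshape(-1,1,2),k,dist).reshape(-1,2)
    return np.c_[p,np.ones(len(p))]
def atz(c,uv,z):
    r=rays(c,uv)@c['R']; o=-c['R'].T@c['t']
    return o+r*((z-o[2])/r[:,2])[:,None]
def atd(c,uv):
    d=np.array([c['d'][int(round(v)),int(round(u))] for u,v in uv])
    return (rays(c,uv)*d[:,None]-c['t'])@c['R']
def proj(c,X):
    k,dist=K(c); return cv2.projectPoints(np.array(X,float).reshape(-1,1,3),cv2.Rodrigues(c['R'])[0],c['t'],k,dist)[0].reshape(-1,2)
E
python3 - <<'E'
from h import *
for n in('top','side','wrist'):
    shot(n,n+'0'); c=load(n+'0'); print(n,-c['R'].T@c['t'],c['vertical_fov'],c['k1'])
s=env.observe(); print(s)
E
```

```text
pics
top [ 0.38123768 -0.11008378  1.38163861] 55.961640366512604 0.030647553778407253
side [0.30073669 0.63163214 0.7443571 ] 56.617862688403434 -0.05328485435114245
wrist [0.13452746 0.61438957 0.37288474] 64.66174624635619 -0.02496546870552299
{'time_s': 0.15, 'joint_pos': array([ 1.21600925e+00,  4.23688208e-01,  1.63047819e+00,  4.04154839e-06,
        1.08858827e+00, -1.89810195e-02]), 'joint_vel': array([-0.00131629,  0.0005332 , -0.00292112, -0.00040593,  0.00076046,
        0.00028834]), 'effort': array([ 6.06481663e-04, -5.57768047e+01, -2.82017452e+01, -5.43695955e-05,
        4.84227086e-03, -1.80368352e-05]), 'tool_pos': array([0.20577948, 0.58972421, 0.23072421]), 'ee_rot': array([-1.09708148e-04,  1.67116132e-01,  9.85937047e-01, -5.70555315e-04]), 'contact_force': array([ 0.24048276, -0.59121499, -0.38258323]), 'wrist_torque': array([-0.01622631, -0.02297993, -0.02045968]), 'opening': 0.08524692322725837}
```

View pics/top0.png

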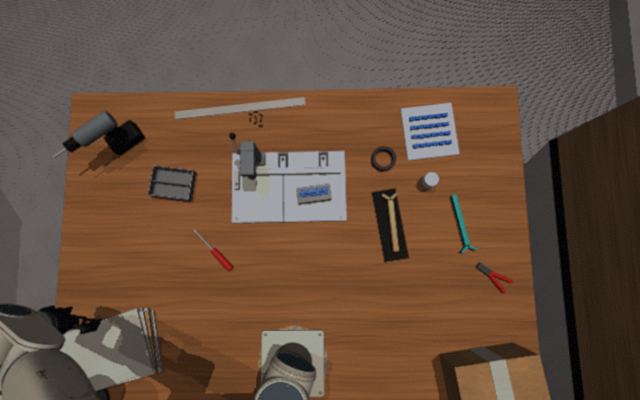

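View pics/side0.png

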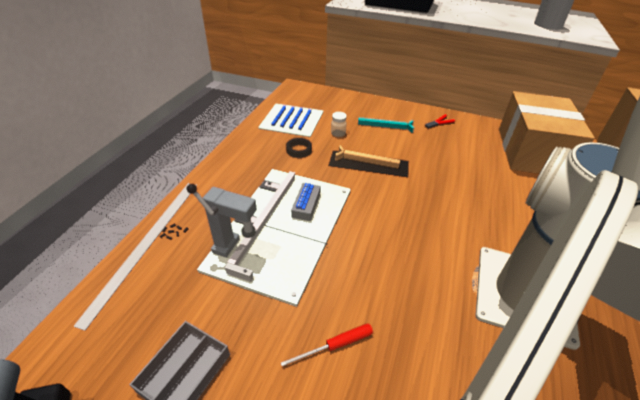

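The top view shows the board at about (232–347, 151–222), the carrier at about (314,194), and the wooden stick on its mat at (393,222) with the fork pointing up, which is +x. The teal stick at (462,222) is a look-alike. Next I measure.

```bash
python3 - <<'E'
from h import *
c=load('top0')
im=c['im']
cv2.imwrite('pics/topz.png',cv2.resize(im[140:270,220:420],None,fx=4,fy=4,interpolation=cv2.INTER_CUBIC))
print(atz(c,[(232,222),(346,221),(345,151),(234,152)],.012).round(4))
print('stick ends',atz(c,[(397,250),(391,195)],.02).round(4), 'mat',atz(c,[(373,191),(397,189),(408,257),(385,262)],.003).round(3))
print('carrier',atz(c,[(297,188),(328,183),(332,200),(299,205)],.044).round(4))
c=load('side0');im=c['im']
cv2.imwrite('pics/sidez.png',cv2.resize(im[130:310,190:420],None,fx=3.4,fy=3.3,interpolation=cv2.INTER_CUBIC))
E
```

```text
[[ 0.4897  0.22    0.012 ]
 [ 0.4886 -0.1965  0.012 ]
 [ 0.7498 -0.198   0.012 ]
 [ 0.7523  0.2171  0.012 ]]
stick ends [[ 0.3824 -0.3752  0.02  ]
 [ 0.5809 -0.3611  0.02  ]] mat [[ 0.599 -0.299  0.003]
 [ 0.605 -0.387  0.003]
 [ 0.357 -0.417  0.003]
 [ 0.34  -0.334  0.003]]
carrier [[ 0.6072 -0.0206  0.044 ]
 [ 0.624  -0.1325  0.044 ]
 [ 0.562  -0.1459  0.044 ]
 [ 0.5454 -0.0275  0.044 ]]
```

View pics/topz.png

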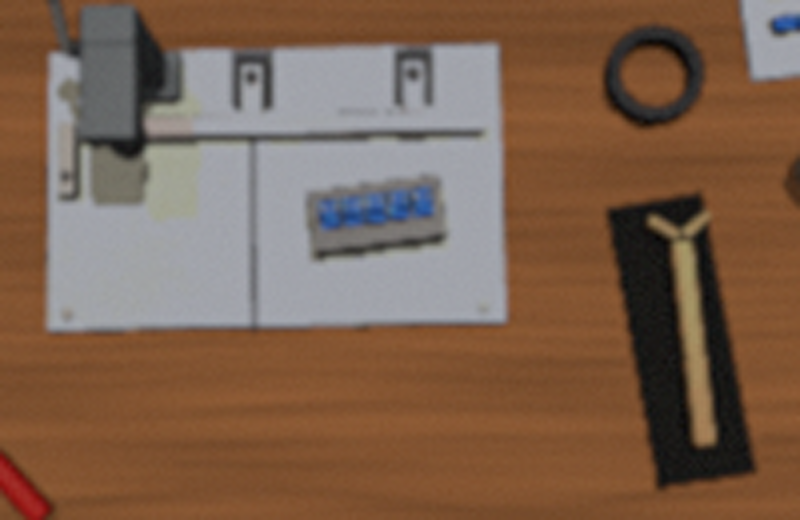

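View pics/sidez.png

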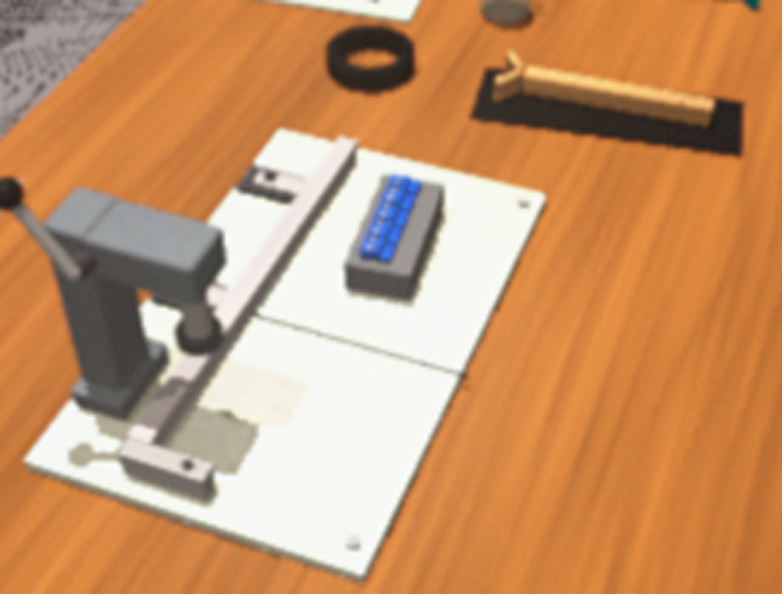

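View pics/wrist0.png

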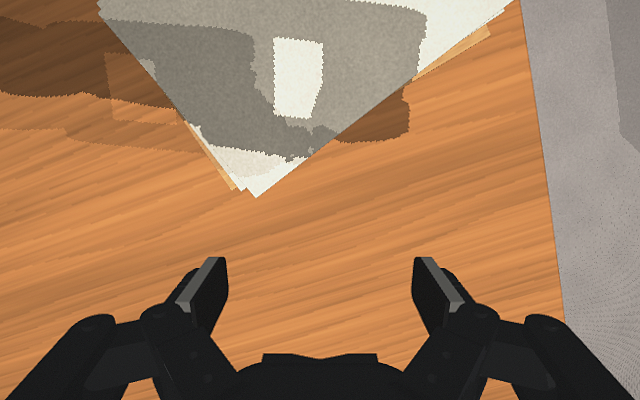

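carry_out:
  commands:
    - [0.05,-0.03,0.02,0,0,-10,1]
    - [0.1,-0.06,0.04,0,0,-20,1]
    - [0.15,-0.1,0.06,0,0,-30,1]
    - [0.2,-0.15,0.08,0,0,-40,1]
    - [0.22,-0.2,0.1,0,0,-50,1]

```text
time_s: 0.78
tool_pos: [0.4234, 0.3966, 0.3281]
ee_rot: [0.0, 0.571, 0.821, -0.0]
contact_force: [0.8, 1.3, 0.0]
opening: 0.0857
```

carry_out:
  commands:
    - [0.01,-0.05,0,0,0,-10,1]
    - [0.02,-0.1,0,0,0,-20,1]
    - [0.03,-0.15,0,0,0,-30,1]
    - [0.04,-0.2,0,0,0,-40,1]
    - [0.05,-0.24,0,0,0,-50,1]

```text
time_s: 1.4
tool_pos: [0.4717, 0.1562, 0.328]
ee_rot: [0.0, 0.864, 0.503, -0.0]
contact_force: [1.0, 0.3, 0.3]
opening: 0.0854
```

carry_out:
  commands:
    - [0,-0.05,0,0,0,-10,1]
    - [0,-0.1,0,0,0,-20,1]
    - [0,-0.15,0,0,0,-30,1]
    - [0,-0.19,0,0,0,-40,1]
    - [0,-0.19,0,0,0,-50,1]

```text
time_s: 2.02
tool_pos: [0.4716, -0.0343, 0.3279]
ee_rot: [0.0, 0.996, 0.089, -0.0]
contact_force: [0.4, 1.1, 0.5]
opening: 0.0855
```

carry_out:
  commands:
    - [0,0,0,0,0,-5,1]
    - [0,0,0,0,0,-5,1]

```text
time_s: 2.28
tool_pos: [0.4717, -0.0321, 0.3279]
ee_rot: [-0.0, 0.999, 0.05, -0.0]
contact_force: [0.4, -0.5, 0.4]
opening: 0.0851
```

```bash
python3 - <<'E'
from h import *
s=env.observe(); print(s['time_s'],s['tool_pos'],s['ee_rot'],s['joint_pos'])
shot('wrist','w1')
E
```

```text
2.275 [ 0.47165769 -0.03206675  0.32791603] [-4.06270982e-05  9.98724903e-01  5.04828211e-02 -2.25860641e-04] [-9.30676384e-02  8.34723642e-02  1.85031262e+00  1.68836675e-05
  1.20826636e+00  1.37671412e+00]
```

View pics/w1.png

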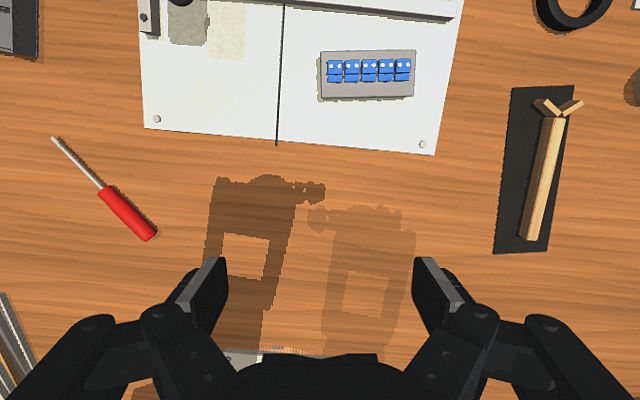

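The wrist view shows the carrier top at about (322–415, 50–100), the black line at (280, 0–145), the bar face along the top edge, and the stick at about (527,238) to (557,110). I'll zoom in to measure more exactly.

```bash
python3 - <<'E'
from h import *
c=load('w1');im=c['im']
a=cv2.resize(im[0:120,130:330],None,fx=4,fy=4,interpolation=cv2.INTER_CUBIC)
b=cv2.resize(im[0:120,290:490],None,fx=4,fy=4,interpolation=cv2.INTER_CUBIC)
d=cv2.resize(im[75:265,480:600],None,fx=3.1,fy=3.1,interpolation=cv2.INTER_CUBIC)
cv2.imwrite('pics/z1.png',a);cv2.imwrite('pics/z2.png',b);cv2.imwrite('pics/z3.png',d)
E
```

```text
(no output)
```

View pics/z1.png

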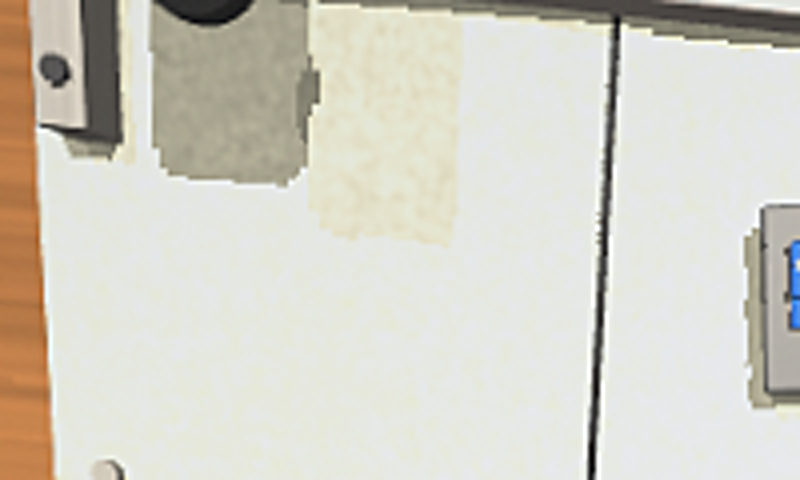

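View pics/z2.png

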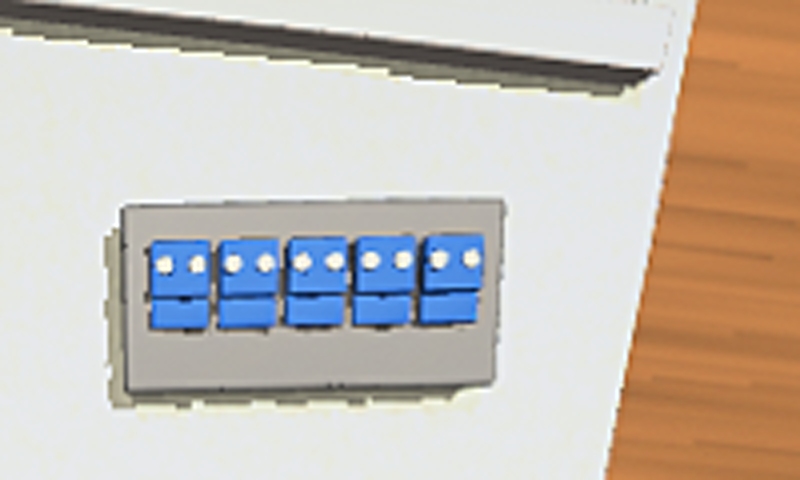

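View pics/z3.png

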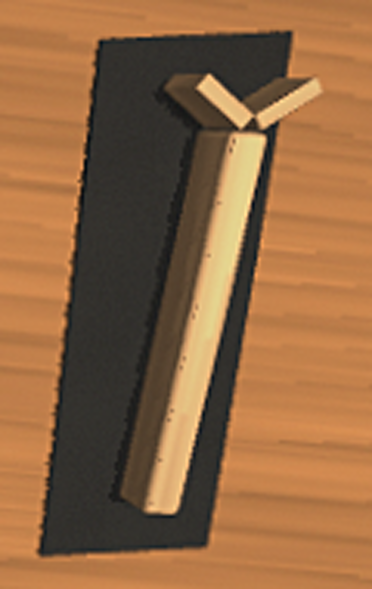

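```bash
cat >> h.py <<'E'
def uz(P,f,ox,oy): return [((U+.5)/f-.5+ox,(V+.5)/f-.5+oy) for U,V in P]
E
python3 - <<'E'
from h import *
np.set_printoptions(suppress=True)
c=load('w1')
def ang(a,b): d=b-a; return np.degrees(np.arctan2(d[1],d[0])),np.linalg.norm(d[:2])
z3=lambda P:uz(P,3.1,480,75)
h=atz(c,z3([(232,131),(268,133),(180,513),(147,512)]),.027); print('handle',h.round(4)); 
b=(h[2]+h[3])/2;f=(h[0]+h[1])/2; print(b,f,ang(b,f), (b+f)/2)
print('tips',atz(c,z3([(203,78),(320,82),(249,126)]),.027).round(4))
m=atz(c,z3([(101,40),(292,31),(209,546),(40,554)]),.003);print('mat',m.round(4),m.mean(0),ang(m[3],m[0]),ang(m[2],m[1]))
z2=lambda P:uz(P,4,290,0)
k=atz(c,z2([(121,207),(504,200),(495,384),(126,389)]),.044); print('car',k.round(4),k.mean(0),ang(k[3],k[0]),ang(k[2],k[1]),ang(k[1],k[0]),ang(k[2],k[3]))
z1=lambda P:uz(P,4,130,0)
r=np.vstack([atz(c,z1([(420,2)]),.034),atz(c,z2([(0,4),(370,38),(655,72)]),.034)]);print('rail top edge',r.round(4),ang(r[3],r[0]))
l=atz(c,z1([(617,20),(592,470)]),.012);print('line',l.round(4),ang(l[1],l[0]))
s=atz(c,z1([(85,127),(42,123)]),.038);print('stop',s.round(4))
e=atz(c,[(145,127.5),(434.5,155)],.012);print('board corners',e.round(4),ang(e[1],e[0]))
E
```

```text
handle [[ 0.5636 -0.3477  0.027 ]
 [ 0.5646 -0.3644  0.027 ]
 [ 0.3818 -0.3796  0.027 ]
 [ 0.3808 -0.3627  0.027 ]]
[ 0.38129075 -0.37117485  0.027     ] [ 0.56410564 -0.35605566  0.027     ] (np.float64(4.727726716197109), np.float64(0.18343902107611224)) [ 0.47269819 -0.36361526  0.027     ]
tips [[ 0.5841 -0.3279  0.027 ]
 [ 0.5884 -0.3809  0.027 ]
 [ 0.5666 -0.3548  0.027 ]]
mat [[ 0.597  -0.2923  0.003 ]
 [ 0.6109 -0.3797  0.003 ]
 [ 0.3559 -0.4205  0.003 ]
 [ 0.3427 -0.3306  0.003 ]] [ 0.47662733 -0.35576291  0.003     ] (np.float64(8.571588130831453), np.float64(0.2571828483770472)) (np.float64(9.10219649398093), np.float64(0.2581857590951033))
car [[ 0.6087 -0.0187  0.044 ]
 [ 0.6229 -0.1364  0.044 ]
 [ 0.569  -0.1435  0.044 ]
 [ 0.5553 -0.0257  0.044 ]] [ 0.58899332 -0.08108159  0.044     ] (np.float64(7.465336212016749), np.float64(0.05382216894388193)) (np.float64(7.425140315699968), np.float64(0.054406219753957485)) (np.float64(96.89577531312408), np.float64(0.1185791838419328)) (np.float64(96.61333253601278), np.float64(0.11854826304981896))
rail top edge [[ 0.6577  0.0908  0.034 ]
 [ 0.6635  0.0238  0.034 ]
 [ 0.6657 -0.0898  0.034 ]
 [ 0.666  -0.1792  0.034 ]] (np.float64(91.76278307339139), np.float64(0.27008219567561964))
line [[0.6642 0.0333 0.012 ]
 [0.5231 0.0322 0.012 ]] (np.float64(0.4265801430726751), np.float64(0.14107428286474552))
stop [[0.6127 0.1929 0.038 ]
 [0.6127 0.2064 0.038 ]]
board corners [[ 0.4907  0.2201  0.012 ]
 [ 0.4929 -0.1982  0.012 ]] (np.float64(90.30120509592543), np.float64(0.41833551296228744))
```

carry_out:
  commands:
    - [0.006,-0.06,0,0,0,-1,1]
    - [0.012,-0.12,-0.02,0,0,-1,1]
    - [0.02,-0.18,-0.04,0,0,-1,1]
    - [0.026,-0.24,-0.06,0,0,-1,1]
    - [0.031,-0.3,-0.08,0,0,-1,1]

```text
time_s: 2.95
tool_pos: [0.5027, -0.3296, 0.2488]
ee_rot: [0.0, 0.999, 0.043, 0.0]
contact_force: [0.4, 0.7, -0.3]
opening: 0.0854
```

carry_out:
  commands:
    - [0,-0.029,-0.04,0,0,0,1]
    - [0,-0.029,-0.09,0,0,0,1]
    - [0,-0.029,-0.14,0,0,0,1]
    - [0,-0.029,-0.18,0,0,0,1]
    - [0,-0.029,-0.18,0,0,0,1]

```text
time_s: 3.58
tool_pos: [0.5006, -0.3552, 0.0663]
ee_rot: [-0.002, 0.999, 0.042, -0.003]
contact_force: [0.2, 0.6, 0.1]
opening: 0.0852
```

```bash
python3 - <<'E'
from h import *
s=env.observe(); print(s['time_s'],s['tool_pos'],s['ee_rot'],s['contact_force'])
shot('wrist','w2')
E
```

```text
3.575 [ 0.50055078 -0.35517379  0.06631997] [-0.00216986  0.99909469  0.04240101 -0.00269161] [0.16824023 0.56758842 0.09593258]
```

View pics/w2.png

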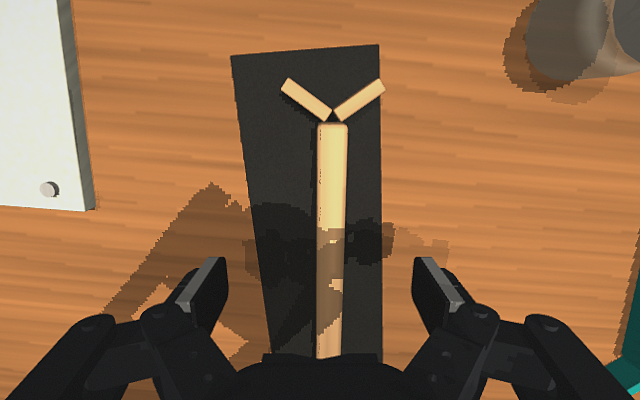

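The fork's V vertex sits at about (333,120), the tips at (288,84) and (380,84), and the handle runs down column 332 between the fingers.

```bash
python3 - <<'E'
from h import *
np.set_printoptions(suppress=True)
c=load('w2')
print(atz(c,[(317.5,135),(347.5,135),(316.5,340),(343.5,340),(333,121),(281,84),(288,77),(385,86),(377,79),(332,124)],.027).round(4))
E
```

```text
[[ 0.5576 -0.349   0.027 ]
 [ 0.559  -0.3658  0.027 ]
 [ 0.4173 -0.3598  0.027 ]
 [ 0.4189 -0.3786  0.027 ]
 [ 0.5659 -0.3569  0.027 ]
 [ 0.583  -0.3271  0.027 ]
 [ 0.5868 -0.3307  0.027 ]
 [ 0.5867 -0.3832  0.027 ]
 [ 0.5899 -0.3784  0.027 ]
 [ 0.5643 -0.3565  0.027 ]]
```

carry_out:
  commands:
    - [0,-0.001,-0.03,0,0,0,1]
    - [0,-0.001,-0.055,0,0,0,1]
    - [0,-0.001,-0.063,0,0,0,1]
    - [0,-0.001,-0.063,0,0,0,1]

```text
time_s: 4.12
tool_pos: [0.5033, -0.3583, 0.0077]
ee_rot: [0.0, 0.999, 0.042, 0.001]
contact_force: [-0.0, -0.6, 0.8]
opening: 0.0853
```

carry_out:
  commands:
    - [0,0,0,0,0,0,-1]
    - [0,0,0,0,0,0,-1]
    - [0,0,0,0,0,0,-1]
    - [0,0,0,0,0,0,-1]
    - [0,0,0,0,0,0,-1]
  squeeze: 100

```text
time_s: 4.75
tool_pos: [0.5028, -0.3582, 0.0072]
ee_rot: [0.0, 0.999, 0.042, 0.0]
contact_force: [-1.0, 0.6, 6.0]
opening: 0.0153
```

carry_out:
  commands:
    - [0,0,0,0,0,0,-1]
    - [0,0,0.004,0,0,0,-1]
    - [0,0,0.03,0,0,0,-1]
    - [0,0,0.045,0,0,0,-1]
    - [0,0,0.045,0,0,0,-1]

```text
time_s: 5.38
tool_pos: [0.5033, -0.3585, 0.0527]
ee_rot: [0.001, 0.999, 0.042, 0.001]
contact_force: [0.4, 0.9, -1.5]
opening: 0.0162
```

```bash
python3 - <<'E'
from h import *
s=env.observe(); print(s['time_s'],s['tool_pos'],s['ee_rot'],s['contact_force'],s['opening'])
shot('wrist','w3');shot('side','s3')
E
```

```text
5.375 [ 0.5032914  -0.35846204  0.05267315] [8.05210775e-04 9.99135996e-01 4.15407296e-02 9.90880256e-04] [ 0.4216683   0.89521589 -1.53780957] 0.016213114957406655
```

View pics/w3.png

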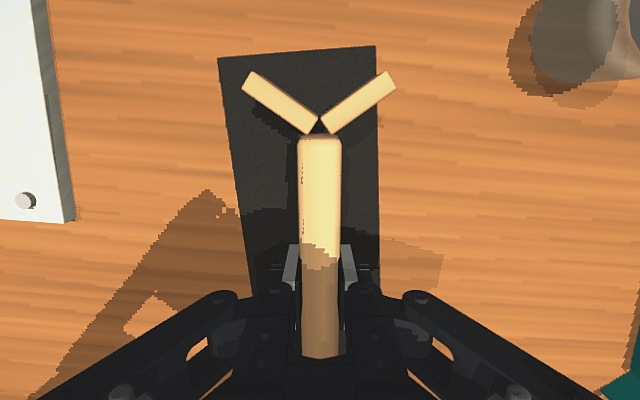

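View pics/s3.png

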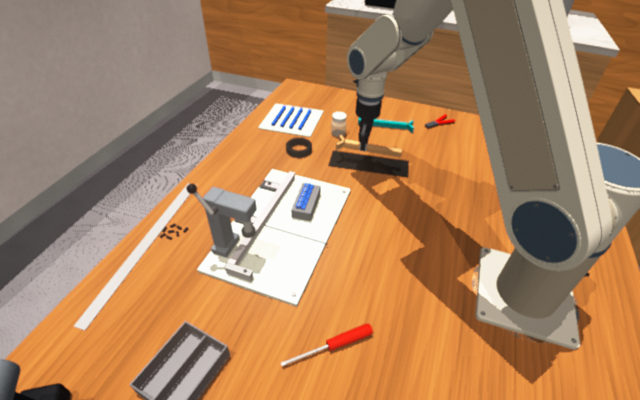

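The stick is held straight and level (fork vertex at (319,128), tips at (245,76) and (394,76)). Next I measure it relative to the TCP.

```bash
python3 - <<'E'
from h import *
np.set_printoptions(suppress=True)
c=load('w3')
P=atd(c,[(320,142),(320,170),(320,200),(320,340),(265,93),(375,93),(310,120),(330,120)]);print(P.round(4))
z=P[:4,2].mean()
Q=atz(c,[(242,86),(249,72),(397,87),(388,73),(298.5,150),(340.5,150),(319.5,137),(320,360)],z);print(z,Q.round(4))
E
```

```text
[[ 0.5631 -0.3536  0.0716]
 [ 0.5521 -0.3545  0.0716]
 [ 0.54   -0.3555  0.0723]
 [ 0.4714 -0.3612  0.0723]
 [ 0.5793 -0.3319  0.0725]
 [ 0.5827 -0.3723  0.0723]
 [ 0.571  -0.3491  0.0714]
 [ 0.5716 -0.3567  0.0717]]
0.07194088479428237 [[ 0.5811 -0.3233  0.0719]
 [ 0.5862 -0.3258  0.0719]
 [ 0.5855 -0.3802  0.0719]
 [ 0.59   -0.3762  0.0719]
 [ 0.5594 -0.3455  0.0719]
 [ 0.5607 -0.3618  0.0719]
 [ 0.565  -0.3532  0.0719]
 [ 0.4593 -0.3622  0.0719]]
```

carry_out:
  commands:
    - [-0.01,0.03,0.05,0,0,-1,-1]
    - [-0.025,0.09,0.05,0,0,-2,-1]
    - [-0.04,0.15,0.05,0,0,-3,-1]
    - [-0.055,0.21,0.05,0,0,-4,-1]
    - [-0.06,0.265,0.05,0,0,-4.4,-1]

```text
time_s: 6.1
tool_pos: [0.4407, -0.091, 0.1008]
ee_rot: [-0.0, 1.0, 0.003, -0.001]
contact_force: [0.5, 0.1, -0.6]
opening: 0.0157
```

carry_out:
  commands:
    - [0,0.011,-0.03,0,0,0,-1]
    - [0,0.011,-0.06,0,0,0,-1]
    - [0,0.011,-0.077,0,0,0,-1]
    - [0,0.011,-0.08,0,0,0,-1]
    - [0,0.011,-0.08,0,0,0,-1]

```text
time_s: 6.72
tool_pos: [0.4424, -0.0819, 0.0213]
ee_rot: [-0.0, 1.0, 0.003, -0.0]
contact_force: [0.4, -0.4, -1.4]
opening: 0.016
```

```bash
python3 - <<'E'
from h import *
s=env.observe(); print(s['time_s'],s['tool_pos'],s['ee_rot'],s['contact_force'],s['opening'])
shot('wrist','w4')
for i in range(4): print(env.observe()['contact_force'])
E
```

```text
6.725 [ 0.44235229 -0.08192323  0.02130778] [-7.61863633e-05  9.99995131e-01  3.09933125e-03 -3.56070462e-04] [ 0.44687011 -0.41927065 -1.42824164] 0.015989833415327788
[-0.09899509  0.44505278 -1.16613868]
[-0.09899509  0.44505278 -1.16613868]
[-0.09899509  0.44505278 -1.16613868]
[-0.09899509  0.44505278 -1.16613868]
```

View pics/w4.png

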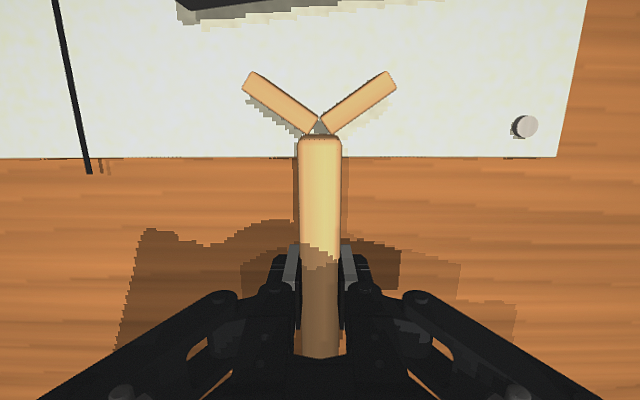

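carry_out:
  commands:
    - [0.015,0,0,0,0,0,-1]
    - [0.024,0,0,0,0,0,-1]
    - [0.029,0,0,0,0,0,-1]
    - [0.034,0,0,0,0,0,-1]
    - [0.039,0,0,0,0,0,-1]

```text
time_s: 7.4
tool_pos: [0.4807, -0.0816, 0.0212]
ee_rot: [-0.0, 1.0, 0.003, -0.001]
contact_force: [-3.9, 0.6, 0.2]
opening: 0.0154
```

carry_out:
  commands:
    - [0.005,0,0,0,0,0,-1]
    - [0.01,0,0,0,0,0,-1]
    - [0.015,0,0,0,0,0,-1]
    - [0.02,0,0,0,0,0,-1]
    - [0.023,0,0,0,0,0,-1]

```text
time_s: 8.02
tool_pos: [0.505, -0.0819, 0.0214]
ee_rot: [0.0, 1.0, 0.003, 0.0]
contact_force: [-2.9, 0.4, -1.4]
opening: 0.0157
```

```bash
python3 - <<'E'
from h import *
s=env.observe(); print(s['time_s'],s['tool_pos'],s['ee_rot'],s['contact_force'],s['opening'])
shot('wrist','w5')
print(env.observe()['contact_force'])
E
```

```text
8.025 [ 0.50496424 -0.08194962  0.02141908] [2.12145497e-05 9.99995128e-01 3.11919068e-03 1.17737630e-04] [-2.88921578  0.36891098 -1.37062185] 0.01574999991834814
[-1.29166644 -0.11765478 -1.56327455]
```

View pics/w5.png

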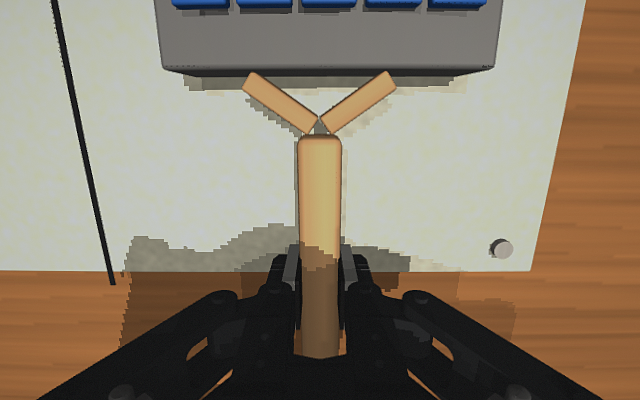

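Both tips now bear on the carrier's long side, and it has swung parallel to the rail (its edge runs from (162,68) to (496,68)). I go on slowly.

carry_out:
  commands:
    - [0.003,0,0,0,0,0,-1]
    - [0.006,0,0,0,0,0,-1]
    - [0.009,0,0,0,0,0,-1]
    - [0.011,0,0,0,0,0,-1]
    - [0.012,0,0,0,0,0,-1]

```text
time_s: 8.7
tool_pos: [0.5167, -0.0819, 0.0215]
ee_rot: [0.0, 1.0, 0.003, 0.0]
contact_force: [-2.5, -0.2, -1.3]
opening: 0.0159
```

carry_out:
  commands:
    - [0.001,0,0,0,0,0,-1]
    - [0.0015,0,0,0,0,0,-1]

```text
time_s: 8.95
tool_pos: [0.518, -0.0819, 0.0214]
ee_rot: [-0.0, 1.0, 0.003, -0.0]
contact_force: [-3.2, -0.5, -0.4]
opening: 0.016
```

carry_out:
  commands:
    - [0.0007,0,0,0,0,0,-1]
    - [0.0014,0,0,0,0,0,-1]

```text
time_s: 9.2
tool_pos: [0.5194, -0.0819, 0.0215]
ee_rot: [-0.0, 1.0, 0.003, -0.0]
contact_force: [-2.8, -0.5, -0.3]
opening: 0.016
```

carry_out:
  commands:
    - [0.0006,0,0,0,0,0,-1]
    - [0.0012,0,0,0,0,0,-1]

```text
time_s: 9.45
tool_pos: [0.5207, -0.0819, 0.0215]
ee_rot: [0.0, 1.0, 0.003, 0.0]
contact_force: [-2.8, 0.4, -0.2]
opening: 0.0161
```

carry_out:
  commands:
    - [0.0005,0,0,0,0,0,-1]
    - [0.001,0,0,0,0,0,-1]

```text
time_s: 9.7
tool_pos: [0.5216, -0.0819, 0.0214]
ee_rot: [-0.0, 1.0, 0.003, 0.0]
contact_force: [-2.9, -0.4, -0.8]
opening: 0.0156
```

carry_out:
  commands:
    - [0.0005,0,0,0,0,0,-1]
    - [0.0005,0,0,0,0,0,-1]

```text
time_s: 9.95
tool_pos: [0.5222, -0.0819, 0.0214]
ee_rot: [0.0, 1.0, 0.003, 0.0]
contact_force: [-2.9, 0.1, -1.1]
opening: 0.0157
```

```bash
python3 - <<'E'
from h import *
shot('wrist','w6'); shot('side','s6')
s=env.observe(); print(s['tool_pos'],s['contact_force'])
cv2.imwrite('pics/s6z.png',cv2.resize(load('s6')['im'][160:290,200:360],None,fx=4,fy=4,interpolation=cv2.INTER_CUBIC))
E
```

```text
[ 0.52223891 -0.0819028   0.02147662] [-3.7606511  -0.42994256 -1.43359399]
```

View pics/s6z.png

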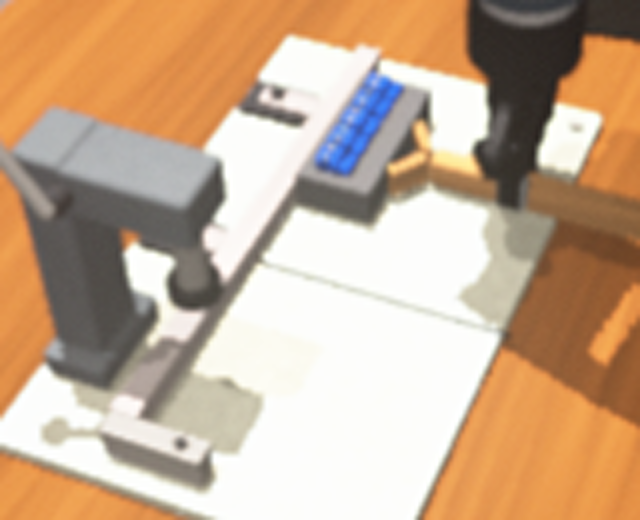

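Nearly there: the carrier lies parallel to the bar with almost no gap. I continue in half-millimetre steps until the force rises.

carry_out:
  commands:
    - [0.0005,0,0,0,0,0,-1]
    - [0.0005,0,0,0,0,0,-1]

```text
time_s: 10.3
tool_pos: [0.5227, -0.0819, 0.0215]
ee_rot: [-0.0, 1.0, 0.003, -0.0]
contact_force: [-2.7, 0.5, -0.8]
opening: 0.0159
```

carry_out:
  commands:
    - [0.0005,0,0,0,0,0,-1]
    - [0.0005,0,0,0,0,0,-1]

```text
time_s: 10.55
tool_pos: [0.5232, -0.0819, 0.0215]
ee_rot: [0.0, 1.0, 0.003, 0.0]
contact_force: [-3.3, 0.2, -1.3]
opening: 0.0159
```

carry_out:
  commands:
    - [0.0005,0,0,0,0,0,-1]
    - [0.0005,0,0,0,0,0,-1]

```text
time_s: 10.8
tool_pos: [0.5237, -0.0819, 0.0215]
ee_rot: [0.0, 1.0, 0.003, 0.0]
contact_force: [-3.7, -0.0, -1.5]
opening: 0.0157
```

carry_out:
  commands:
    - [0.0005,0,0,0,0,0,-1]
    - [0.0005,0,0,0,0,0,-1]

```text
time_s: 11.05
tool_pos: [0.524, -0.0819, 0.0214]
ee_rot: [-0.0, 1.0, 0.003, -0.0]
contact_force: [-3.8, -0.1, -0.8]
opening: 0.0157
```

carry_out:
  commands:
    - [0.0005,0,0,0,0,0,-1]
    - [0.0005,0,0,0,0,0,-1]

```text
time_s: 11.3
tool_pos: [0.5241, -0.0818, 0.0214]
ee_rot: [-0.0, 1.0, 0.003, -0.001]
contact_force: [-5.4, -0.6, -0.2]
opening: 0.0156
```

carry_out:
  commands:
    - [0.0005,0,0,0,0,0,-1]
    - [0.0005,0,0,0,0,0,-1]

```text
time_s: 11.55
tool_pos: [0.5241, -0.0818, 0.0213]
ee_rot: [-0.0, 1.0, 0.003, -0.001]
contact_force: [-6.9, -0.6, -0.1]
opening: 0.0155
```

carry_out:
  commands:
    - [0.0006,0,0,0,0,0,-1]
    - [0.0006,0,0,0,0,0,-1]

```text
time_s: 11.8
tool_pos: [0.5242, -0.0817, 0.0212]
ee_rot: [-0.0, 1.0, 0.003, -0.002]
contact_force: [-8.6, -0.2, 1.6]
opening: 0.0159
```

```bash
python3 - <<'E'
from h import *
shot('wrist','w7'); shot('side','s7'); 
s=env.observe(); print(s['tool_pos'],s['contact_force'])
cv2.imwrite('pics/s7z.png',cv2.resize(load('s7')['im'][165:225,260:320],None,fx=10,fy=10,interpolation=cv2.INTER_CUBIC))
E
```

```text
[ 0.52415422 -0.08170762  0.02121218] [-7.48131643  0.57654137  2.33450736]
```

View pics/s7z.png

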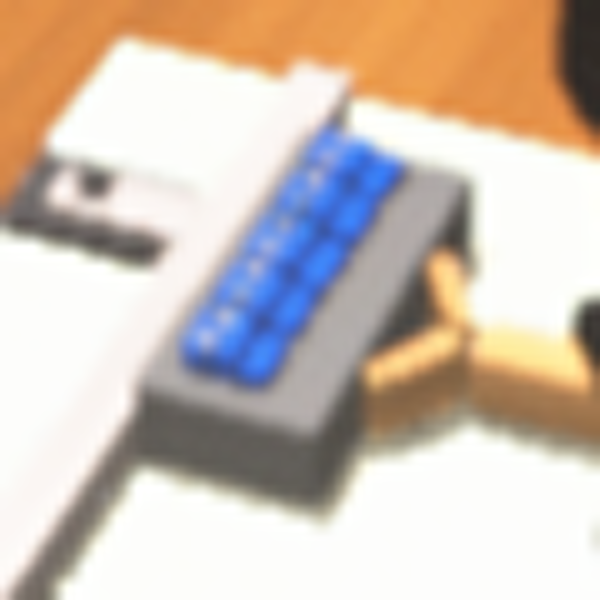

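View pics/w7.png

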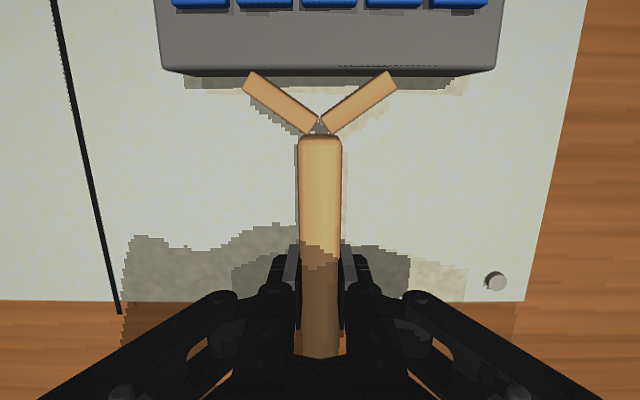

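The carrier is flat against the bar with no visible gap in the side view, and its near edge in the wrist view runs from (161,67) to (497,68). I'll locate the rear corner.

```bash
python3 - <<'E'
from h import *
np.set_printoptions(suppress=True)
c=load('w7')
print(atz(c,[(161,66),(497,67)],.044).round(4))
print(atd(c,[(165,62),(492,62),(320,50)]).round(4))
E
```

```text
[[ 0.6111 -0.0254  0.044 ]
 [ 0.6114 -0.1439  0.044 ]]
[[ 0.6125 -0.0264  0.0426]
 [ 0.613  -0.1417  0.0442]
 [ 0.6164 -0.0814  0.043 ]]
```

carry_out:
  commands:
    - [-0.015,0,0,0,0,0,-1]
    - [-0.04,0,0.001,0,0,0,-1]
    - [-0.067,-0.02,0.001,0,0,5,-1]
    - [-0.067,-0.06,0.001,0,0,15,-1]
    - [-0.067,-0.1,0.001,0,0,25,-1]

```text
time_s: 12.52
tool_pos: [0.4592, -0.1831, 0.0229]
ee_rot: [0.001, 0.975, 0.223, 0.001]
contact_force: [1.3, -0.5, -0.9]
opening: 0.0161
```

carry_out:
  commands:
    - [0,-0.03,0,0,0,10,-1]
    - [0.02,-0.03,0,0,0,20,-1]
    - [0.06,-0.03,0,0,0,20,-1]
    - [0.08,-0.03,0,0,0,20,-1]
    - [0.08,-0.03,0,0,0,20,-1]

```text
time_s: 13.15
tool_pos: [0.5405, -0.2123, 0.0229]
ee_rot: [0.001, 0.923, 0.386, 0.001]
contact_force: [-0.0, 0.8, -0.9]
opening: 0.0162
```

```bash
python3 - <<'E'
from h import *
s=env.observe(); print(s['time_s'],s['tool_pos'],s['ee_rot'],s['contact_force'])
n=s['ee_rot'];psi=np.degrees(2*np.arcsin(n[2]));print('yaw',psi)
shot('wrist','w8');shot('side','s8')
print(env.observe()['contact_force'])
E
```

```text
13.15 [ 0.54049398 -0.21225151  0.02286943] [0.00121704 0.9225213  0.38594224 0.00124671] [-0.01309568  0.83918782 -0.86022359]
yaw 45.404495928074866
[-0.53248048 -0.79645966 -0.31808637]
```

View pics/w8.png

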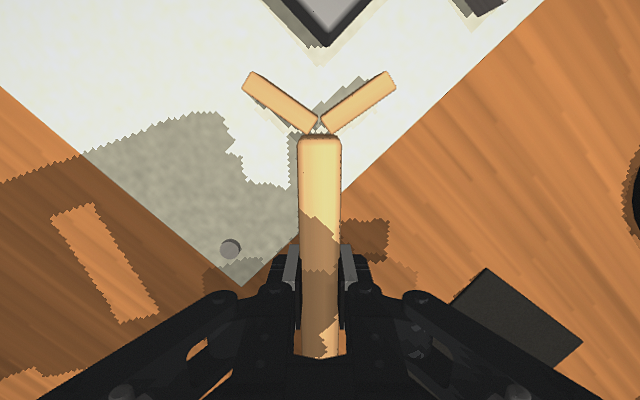

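```bash
python3 - <<'E'
from h import *
np.set_printoptions(suppress=True)
c=load('w8')
k=atz(c,[(328,35)],.044)[0]; v=atz(c,[(319.5,129)],.042)[0]; t=atz(c,[(246,76),(393,76)],.042)
cv2.imwrite('pics/w8z.png',cv2.resize(c['im'][0:140,230:420],None,fx=4,fy=4,interpolation=cv2.INTER_CUBIC))
print(k,v,t)
E
```

```text
[ 0.61049023 -0.14450245  0.044     ] [ 0.58576062 -0.1653429   0.042     ] [[ 0.58002952 -0.13295372  0.042     ]
 [ 0.61825041 -0.17069225  0.042     ]]
```

View pics/w8z.png

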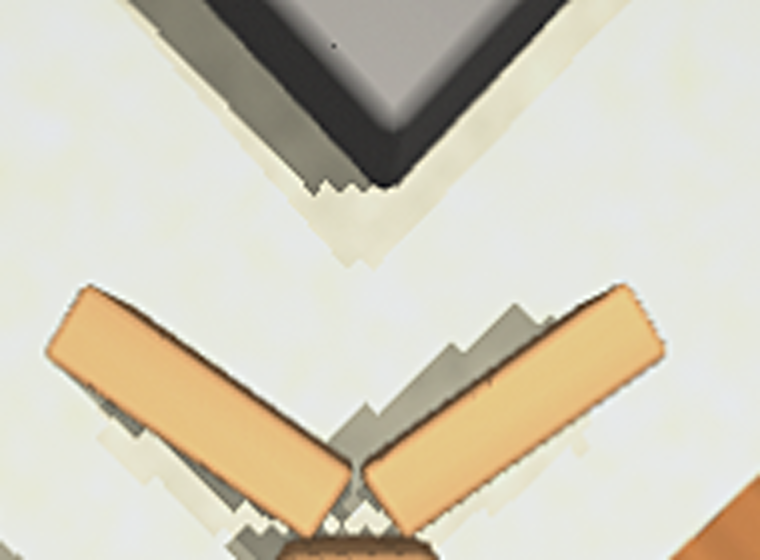

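The corner lies at about (328,35) and the V vertex at (319,116), so about 21 mm in x and 18 mm in y remain to contact.

carry_out:
  commands:
    - [0.008,0.006,0,0,0,0,-1]
    - [0.016,0.012,0,0,0,0,-1]
    - [0.019,0.014,0,0,0,0,-1]
    - [0.019,0.014,0,0,0,0,-1]

```text
time_s: 13.75
tool_pos: [0.558, -0.1976, 0.0224]
ee_rot: [0.0, 0.923, 0.386, 0.0]
contact_force: [0.4, 0.0, -0.9]
opening: 0.0154
```

carry_out:
  commands:
    - [0.001,0.001,0,0,0,0,-1]
    - [0.002,0.002,0,0,0,0,-1]

```text
time_s: 14.0
tool_pos: [0.5596, -0.1959, 0.0224]
ee_rot: [-0.0, 0.923, 0.385, -0.0]
contact_force: [0.5, -0.7, -1.1]
opening: 0.0157
```

carry_out:
  commands:
    - [0.001,0.0005,0,0,0,0,-1]
    - [0.001,0.0005,0,0,0,0,-1]

```text
time_s: 14.25
tool_pos: [0.5608, -0.1954, 0.0225]
ee_rot: [0.0, 0.923, 0.386, 0.0]
contact_force: [0.7, 0.3, -0.5]
opening: 0.0159
```

carry_out:
  commands:
    - [0.0008,0.0004,0,0,0,0,-1]
    - [0.0008,0.0004,0,0,0,0,-1]

```text
time_s: 14.5
tool_pos: [0.5616, -0.195, 0.0225]
ee_rot: [0.0, 0.923, 0.386, 0.0]
contact_force: [-0.3, -0.5, -1.9]
opening: 0.0158
```

carry_out:
  commands:
    - [0.0008,0.0004,0,0,0,0,-1]
    - [0.0008,0.0004,0,0,0,0,-1]

```text
time_s: 14.75
tool_pos: [0.5624, -0.1946, 0.0224]
ee_rot: [0.0, 0.923, 0.386, 0.0]
contact_force: [0.5, -0.0, -1.1]
opening: 0.0159
```

carry_out:
  commands:
    - [0.0006,0.0002,0,0,0,0,-1]
    - [0.0006,0.0002,0,0,0,0,-1]

```text
time_s: 15.0
tool_pos: [0.5626, -0.1944, 0.0224]
ee_rot: [-0.0, 0.923, 0.386, -0.0]
contact_force: [-2.3, -1.3, 0.8]
opening: 0.0158
```

carry_out:
  commands:
    - [0.0004,0.001,0,0,0,0,-1]
    - [0.0004,0.002,0,0,0,0,-1]
    - [0.0004,0.003,0,0,0,0,-1]

```text
time_s: 15.38
tool_pos: [0.5626, -0.1921, 0.0224]
ee_rot: [0.0, 0.923, 0.386, -0.001]
contact_force: [-4.1, -5.5, -0.9]
opening: 0.0159
```

carry_out:
  commands:
    - [0,0.0015,0,0,0,0,-1]
    - [0,0.003,0,0,0,0,-1]
    - [0,0.0045,0,0,0,0,-1]

```text
time_s: 15.75
tool_pos: [0.5626, -0.1876, 0.0224]
ee_rot: [0.0, 0.923, 0.386, -0.001]
contact_force: [-5.0, -5.4, -0.2]
opening: 0.0159
```

carry_out:
  commands:
    - [-0.0001,0.003,0,0,0,0,-1]
    - [-0.0002,0.006,0,0,0,0,-1]
    - [-0.0003,0.009,0,0,0,0,-1]
    - [-0.0003,0.012,0,0,0,0,-1]

```text
time_s: 16.25
tool_pos: [0.5624, -0.1755, 0.0224]
ee_rot: [0.0, 0.923, 0.385, -0.001]
contact_force: [-4.3, -4.9, 0.7]
opening: 0.0157
```

carry_out:
  commands:
    - [0,0.003,0,0,0,0,-1]
    - [-0.0001,0.006,0,0,0,0,-1]
    - [-0.0001,0.009,0,0,0,0,-1]
    - [-0.0001,0.012,0,0,0,0,-1]

```text
time_s: 16.75
tool_pos: [0.5624, -0.1635, 0.0224]
ee_rot: [0.0, 0.923, 0.385, -0.001]
contact_force: [-3.2, -4.5, 0.5]
opening: 0.0159
```

```bash
python3 - <<'E'
from h import *
s=env.observe(); print(s['time_s'],s['tool_pos'],s['contact_force'])
shot('wrist','w9');shot('side','s9')
cv2.imwrite('pics/s9z.png',cv2.resize(load('s9')['im'][150:290,200:360],None,fx=4,fy=4,interpolation=cv2.INTER_CUBIC))
print(env.observe()['contact_force'])
E
```

```text
16.75 [ 0.56238011 -0.16347739  0.02237916] [-3.23903928 -4.49088226  0.54583415]
[-3.9983332  -3.81496537  0.14699206]
```

View pics/w9.png

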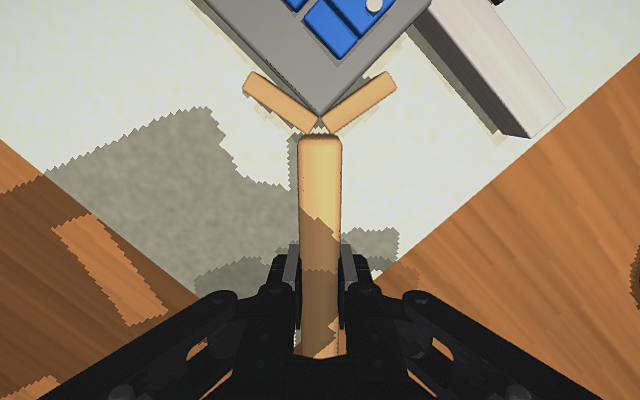

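View pics/s9z.png

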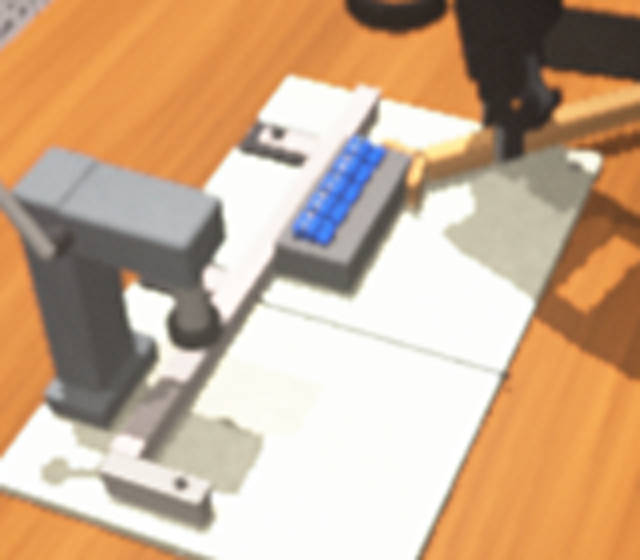

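The corner is seated in the V at (319,118) and the carrier is flush with the bar. I carry on feeding.

carry_out:
  commands:
    - [0,0.004,0,0,0,0,-1]
    - [0,0.008,0,0,0,0,-1]
    - [-0.0001,0.012,0,0,0,0,-1]
    - [-0.0001,0.016,0,0,0,0,-1]

```text
time_s: 17.35
tool_pos: [0.5622, -0.1474, 0.0224]
ee_rot: [-0.0, 0.923, 0.385, -0.001]
contact_force: [-4.0, -5.8, 0.1]
opening: 0.0159
```

carry_out:
  commands:
    - [0,0.004,0,0,0,0,-1]
    - [0,0.008,0,0,0,0,-1]
    - [-0.0001,0.012,0,0,0,0,-1]
    - [-0.0001,0.016,0,0,0,0,-1]

```text
time_s: 17.85
tool_pos: [0.5621, -0.1314, 0.0224]
ee_rot: [0.0, 0.923, 0.386, -0.001]
contact_force: [-3.6, -5.4, -0.0]
opening: 0.0162
```

carry_out:
  commands:
    - [0,0.004,0,0,0,0,-1]
    - [0,0.008,0,0,0,0,-1]
    - [-0.0001,0.012,0,0,0,0,-1]
    - [-0.0001,0.016,0,0,0,0,-1]

```text
time_s: 18.35
tool_pos: [0.562, -0.1153, 0.0224]
ee_rot: [-0.0, 0.923, 0.385, -0.001]
contact_force: [-2.7, -5.2, -0.7]
opening: 0.0157
```

carry_out:
  commands:
    - [0,0.004,0,0,0,0,-1]
    - [0,0.008,0,0,0,0,-1]
    - [0,0.012,0,0,0,0,-1]
    - [0,0.016,0,0,0,0,-1]

```text
time_s: 18.85
tool_pos: [0.5619, -0.0993, 0.0224]
ee_rot: [-0.0, 0.923, 0.386, -0.001]
contact_force: [-4.4, -6.0, 0.2]
opening: 0.0158
```

carry_out:
  commands:
    - [0,0.004,0,0,0,0,-1]
    - [0,0.008,0,0,0,0,-1]
    - [-0.0001,0.012,0,0,0,0,-1]
    - [-0.0001,0.016,0,0,0,0,-1]

```text
time_s: 19.35
tool_pos: [0.5618, -0.0833, 0.0224]
ee_rot: [-0.0, 0.923, 0.385, -0.001]
contact_force: [-3.2, -5.8, -0.9]
opening: 0.0158
```

carry_out:
  commands:
    - [0,0.004,0,0,0,0,-1]
    - [0,0.008,0,0,0,0,-1]
    - [-0.0001,0.012,0,0,0,0,-1]
    - [-0.0001,0.016,0,0,0,0,-1]

```text
time_s: 19.85
tool_pos: [0.5617, -0.0673, 0.0223]
ee_rot: [-0.0, 0.923, 0.385, -0.001]
contact_force: [-3.7, -6.2, 1.4]
opening: 0.0155
```

```bash
python3 - <<'E'
from h import *
shot('wrist','w10');shot('side','s10')
s=env.observe(); print(s['time_s'],s['tool_pos'],s['contact_force'])
cv2.imwrite('pics/s10z.png',cv2.resize(load('s10')['im'][150:290,190:350],None,fx=4,fy=4,interpolation=cv2.INTER_CUBIC))
E
```

```text
19.95 [ 0.56175826 -0.0669458   0.02234494] [-3.36858833 -3.00145563  0.01098847]
```

View pics/s10z.png

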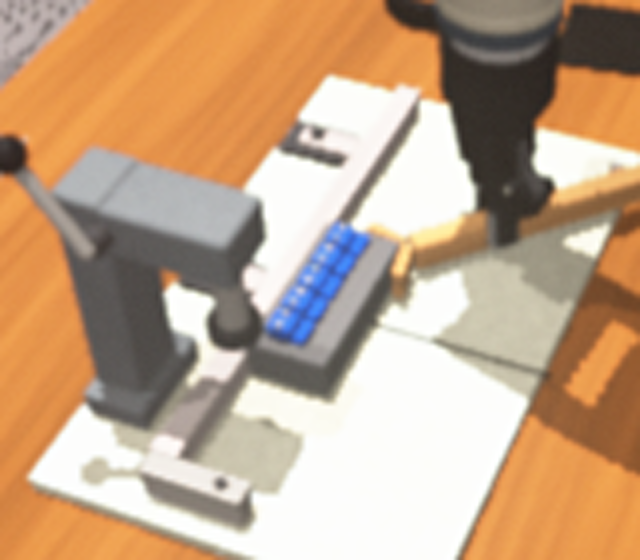

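View pics/w10.png

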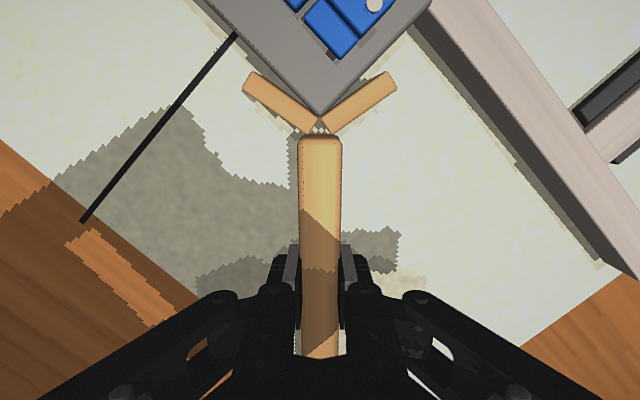

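Still flush, corner in the V. The front is at the press and passes below the ram.

carry_out:
  commands:
    - [0,0.004,0,0,0,0,-1]
    - [0,0.008,0,0,0,0,-1]
    - [0,0.012,0,0,0,0,-1]
    - [-0.0001,0.016,0,0,0,0,-1]

```text
time_s: 20.45
tool_pos: [0.5616, -0.0513, 0.0223]
ee_rot: [-0.0, 0.923, 0.385, -0.001]
contact_force: [-3.3, -5.8, 0.1]
opening: 0.0157
```

carry_out:
  commands:
    - [0,0.004,0,0,0,0,-1]
    - [0,0.008,0,0,0,0,-1]
    - [0,0.012,0,0,0,0,-1]
    - [-0.0001,0.016,0,0,0,0,-1]

```text
time_s: 20.95
tool_pos: [0.5615, -0.0353, 0.0223]
ee_rot: [-0.0, 0.923, 0.385, -0.001]
contact_force: [-2.7, -5.5, 0.3]
opening: 0.0159
```

carry_out:
  commands:
    - [0,0.004,0,0,0,0,-1]
    - [0,0.008,0,0,0,0,-1]
    - [0,0.012,0,0,0,0,-1]
    - [-0.0001,0.016,0,0,0,0,-1]

```text
time_s: 21.45
tool_pos: [0.5613, -0.0193, 0.0223]
ee_rot: [-0.0, 0.923, 0.385, -0.001]
contact_force: [-3.7, -6.0, 1.3]
opening: 0.0159
```

carry_out:
  commands:
    - [0,0.004,0,0,0,0,-1]
    - [0,0.008,0,0,0,0,-1]
    - [0,0.012,0,0,0,0,-1]
    - [-0.0001,0.016,0,0,0,0,-1]

```text
time_s: 21.95
tool_pos: [0.5612, -0.0033, 0.0223]
ee_rot: [-0.0, 0.923, 0.385, -0.001]
contact_force: [-2.7, -5.3, 0.4]
opening: 0.0157
```

```bash
python3 - <<'E'
from h import *
s=env.observe(); print(s['time_s'],s['tool_pos'],s['contact_force'])
shot('side','s11');shot('wrist','w11')
cv2.imwrite('pics/s11z.png',cv2.resize(load('s11')['im'][150:290,190:350],None,fx=4,fy=4,interpolation=cv2.INTER_CUBIC))
c=load('s11')
E
```

```text
21.95 [ 0.56120971 -0.00330783  0.02231507] [-2.73852251 -5.29272609  0.40027702]
```

View pics/s11z.png

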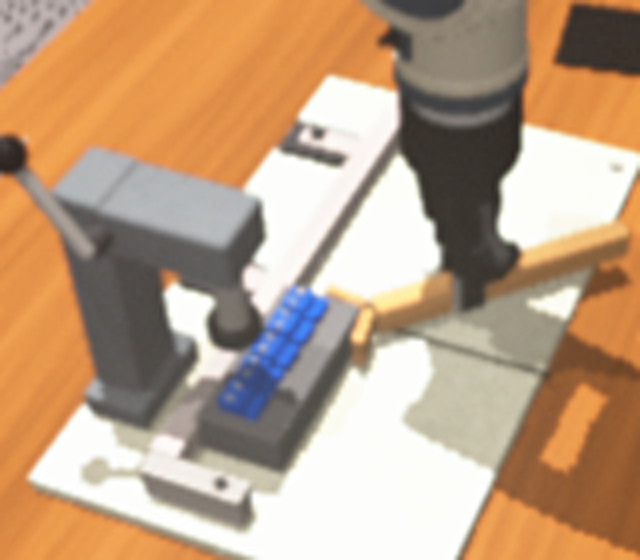

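The front is now about 25 mm from the stop. I slow down.

carry_out:
  commands:
    - [0.0001,0.004,0,0,0,0,-1]
    - [0.0001,0.008,0,0,0,0,-1]
    - [0.0001,0.012,0,0,0,0,-1]
    - [0,0.015,0,0,0,0,-1]

```text
time_s: 22.55
tool_pos: [0.5611, 0.0116, 0.0223]
ee_rot: [-0.0, 0.923, 0.385, -0.001]
contact_force: [-3.8, -6.2, 0.9]
opening: 0.0159
```

carry_out:
  commands:
    - [0,0.001,0,0,0,0,-1]
    - [0,0.002,0,0,0,0,-1]
    - [0,0.003,0,0,0,0,-1]
    - [0,0.004,0,0,0,0,-1]

```text
time_s: 23.05
tool_pos: [0.5611, 0.0155, 0.0223]
ee_rot: [-0.0, 0.923, 0.385, -0.001]
contact_force: [-3.6, -6.5, 0.4]
opening: 0.0159
```

carry_out:
  commands:
    - [0,0.0007,0,0,0,0,-1]
    - [0,0.0014,0,0,0,0,-1]

```text
time_s: 23.3
tool_pos: [0.5611, 0.0169, 0.0223]
ee_rot: [-0.0, 0.923, 0.385, -0.001]
contact_force: [-3.0, -5.8, 1.2]
opening: 0.0155
```

carry_out:
  commands:
    - [0,0.0007,0,0,0,0,-1]
    - [0,0.0014,0,0,0,0,-1]

```text
time_s: 23.55
tool_pos: [0.5611, 0.0183, 0.0223]
ee_rot: [-0.0, 0.923, 0.385, -0.001]
contact_force: [-4.0, -6.4, 0.7]
opening: 0.0159
```

carry_out:
  commands:
    - [0,0.0007,0,0,0,0,-1]
    - [0,0.0014,0,0,0,0,-1]

```text
time_s: 23.8
tool_pos: [0.561, 0.0197, 0.0223]
ee_rot: [-0.0, 0.923, 0.385, -0.001]
contact_force: [-2.5, -6.2, 1.6]
opening: 0.0159
```

carry_out:
  commands:
    - [0,0.0006,0,0,0,0,-1]
    - [0,0.0012,0,0,0,0,-1]

```text
time_s: 24.05
tool_pos: [0.5611, 0.0209, 0.0223]
ee_rot: [-0.0, 0.923, 0.385, -0.001]
contact_force: [-4.3, -7.0, 1.6]
opening: 0.0159
```

carry_out:
  commands:
    - [0,0.0006,0,0,0,0,-1]
    - [0,0.0012,0,0,0,0,-1]

```text
time_s: 24.3
tool_pos: [0.561, 0.0221, 0.0223]
ee_rot: [-0.0, 0.923, 0.385, -0.001]
contact_force: [-4.3, -6.3, 1.1]
opening: 0.016
```

carry_out:
  commands:
    - [0,0.0006,0,0,0,0,-1]
    - [0,0.0006,0,0,0,0,-1]

```text
time_s: 24.55
tool_pos: [0.561, 0.0228, 0.0223]
ee_rot: [-0.0, 0.923, 0.385, -0.001]
contact_force: [-4.0, -6.0, 1.0]
opening: 0.0156
```

carry_out:
  commands:
    - [0,0.0006,0,0,0,0,-1]
    - [0,0.0006,0,0,0,0,-1]

```text
time_s: 24.8
tool_pos: [0.5611, 0.0233, 0.0223]
ee_rot: [-0.0, 0.923, 0.385, -0.001]
contact_force: [-3.5, -6.0, 2.0]
opening: 0.0158
```

carry_out:
  commands:
    - [0,0.0006,0,0,0,0,-1]
    - [0,0.0006,0,0,0,0,-1]

```text
time_s: 25.05
tool_pos: [0.5609, 0.0238, 0.0223]
ee_rot: [-0.0, 0.923, 0.385, -0.001]
contact_force: [-4.8, -7.7, 1.2]
opening: 0.0159
```

carry_out:
  commands:
    - [0,0.0006,0,0,0,0,-1]
    - [0,0.0006,0,0,0,0,-1]

```text
time_s: 25.3
tool_pos: [0.5609, 0.0239, 0.0223]
ee_rot: [0.0, 0.923, 0.385, -0.001]
contact_force: [-3.2, -9.8, 1.7]
opening: 0.0163
```

Stop contact: y has stalled at 0.0239 and the force is rising. I firm it up gently.

carry_out:
  commands:
    - [0,0.0006,0,0,0,0,-1]
    - [0,0.0006,0,0,0,0,-1]

```text
time_s: 25.55
tool_pos: [0.5607, 0.0241, 0.0223]
ee_rot: [0.0, 0.923, 0.385, -0.002]
contact_force: [-4.3, -13.8, 1.8]
opening: 0.0161
```

carry_out:
  commands:
    - [0,0.0005,0,0,0,0,-1]
    - [0,0.0005,0,0,0,0,-1]

```text
time_s: 25.8
tool_pos: [0.5607, 0.0242, 0.0223]
ee_rot: [0.0, 0.923, 0.385, -0.002]
contact_force: [-4.8, -15.0, 3.2]
opening: 0.0157
```

```bash
python3 - <<'E'
from h import *
s=env.observe(); print(s['time_s'],s['tool_pos'],s['contact_force'])
shot('side','s12');shot('wrist','w12')
print(env.observe()['contact_force'])
cv2.imwrite('pics/s12z.png',cv2.resize(load('s12')['im'][190:290,200:320],None,fx=6,fy=6,interpolation=cv2.INTER_CUBIC))
E
```

```text
25.8 [0.56066035 0.02422916 0.02226433] [ -4.77662491 -14.99020507   3.24568165]
[ -5.07990601 -16.18412606   2.94957541]
```

View pics/s12z.png

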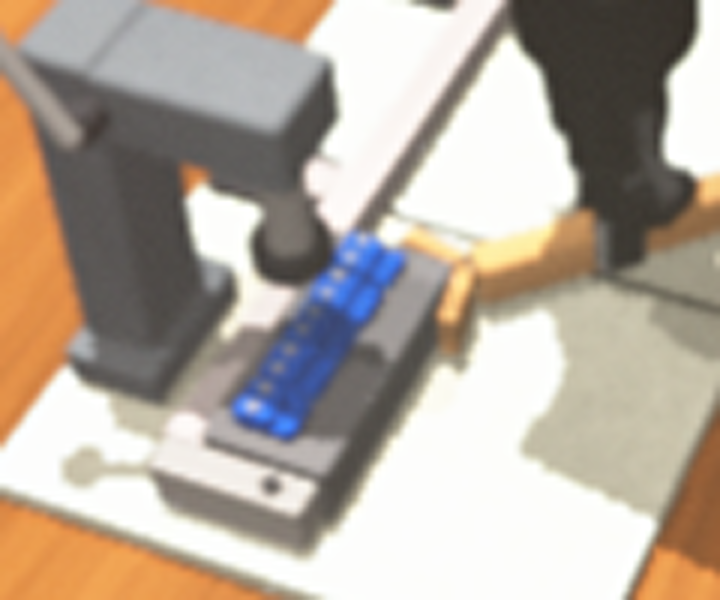

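View pics/w12.png

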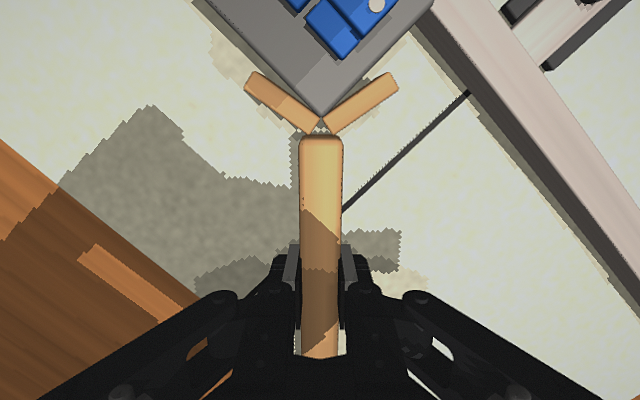

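The carrier sits square against stop and bar, under the ram, with about 15 N pushed along the feed. Now I retreat and return the stick.

carry_out:
  commands:
    - [-0.002,-0.004,0,0,0,0,-1]
    - [-0.012,-0.014,0,0,0,0,-1]
    - [-0.03,-0.034,0,0,0,0,-1]
    - [-0.04,-0.05,0.03,0,0,0,-1]
    - [-0.04,-0.06,0.08,0,0,0,-1]

```text
time_s: 26.52
tool_pos: [0.5191, -0.0343, 0.1017]
ee_rot: [-0.001, 0.923, 0.385, -0.002]
contact_force: [1.1, 0.1, -0.1]
opening: 0.0157
```

carry_out:
  commands:
    - [0,-0.05,0.01,0,0,-8,-1]
    - [0,-0.11,0.01,0,0,-16,-1]
    - [0,-0.17,0.01,0,0,-24,-1]
    - [0,-0.22,0.01,0,0,-32,-1]
    - [0,-0.27,0.01,0,0,-36.6,-1]

```text
time_s: 27.15
tool_pos: [0.5213, -0.3055, 0.1124]
ee_rot: [-0.0, 0.997, 0.075, 0.0]
contact_force: [1.1, 1.3, 0.5]
opening: 0.0161
```

carry_out:
  commands:
    - [-0.01,-0.04,0,0,0,0,-1]
    - [-0.016,-0.053,-0.03,0,0,0,-1]
    - [-0.016,-0.053,-0.06,0,0,0,-1]
    - [-0.016,-0.053,-0.06,0,0,0,-1]

```text
time_s: 27.65
tool_pos: [0.5038, -0.3556, 0.0502]
ee_rot: [-0.002, 0.997, 0.076, -0.002]
contact_force: [-0.6, 0.2, -0.9]
opening: 0.0157
```

```bash
python3 - <<'E'
from h import *
np.set_printoptions(suppress=True)
s=env.observe(); print(s['time_s'],s['tool_pos'],s['ee_rot'],s['contact_force']);print(np.degrees(2*np.arcsin(s['ee_rot'][2])))
shot('wrist','w13');shot('side','s13');c=load('w13')
print(atd(c,[(320,142),(320,170),(320,200),(320,340),(265,93),(375,93)]).round(4))
cv2.imwrite('pics/s13z.png',cv2.resize(load('s13')['im'][120:300,190:420],None,fx=3.4,fy=3.3,interpolation=cv2.INTER_CUBIC))
E
```

```text
27.65 [ 0.50384296 -0.35564416  0.05023183] [-0.00175331  0.99709407  0.07613684 -0.00187821] [-0.63579771  0.1887846  -0.9213514 ]
8.73309036364065
[[ 0.5632 -0.3467  0.0684]
 [ 0.5526 -0.3483  0.0702]
 [ 0.5406 -0.3501  0.0707]
 [ 0.4721 -0.3606  0.0697]
 [ 0.578  -0.3238  0.0687]
 [ 0.5841 -0.3639  0.0701]]
```

View pics/w13.png

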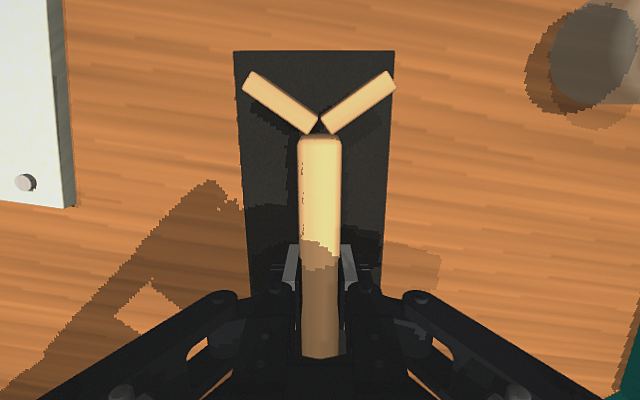

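View pics/s13z.png

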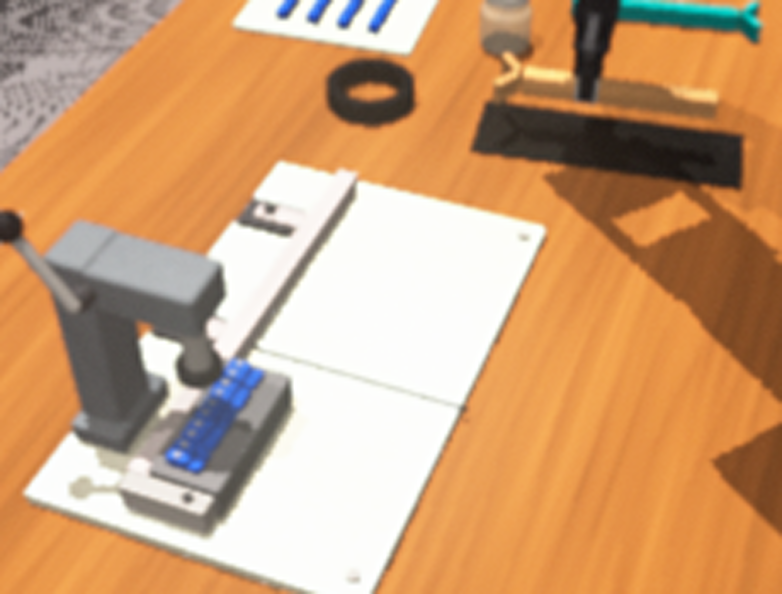

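Carrier still seated against stop and bar. The stick hangs level over the mat, lined up with it (tips at (246,76) and (393,76), within the mat's 234–395 edges). Lowering.

carry_out:
  commands:
    - [0,0.002,-0.02,0,0,0,-1]
    - [0,0.002,-0.035,0,0,0,-1]
    - [0,0.002,-0.039,0,0,0,-1]
    - [0,0.002,-0.041,0,0,0,-1]
    - [0,0.002,-0.041,0,0,0,-1]

```text
time_s: 28.38
tool_pos: [0.5062, -0.3549, 0.0115]
ee_rot: [0.0, 0.997, 0.076, 0.0]
contact_force: [-0.2, -0.2, -0.7]
opening: 0.0155
```

carry_out:
  commands:
    - [0,0,-0.0005,0,0,0,-1]
    - [0,0,-0.001,0,0,0,-1]

```text
time_s: 28.62
tool_pos: [0.5062, -0.355, 0.0108]
ee_rot: [0.0, 0.997, 0.076, 0.0]
contact_force: [0.2, 0.2, -0.3]
opening: 0.0157
```

carry_out:
  commands:
    - [0,0,-0.0015,0,0,0,-1]
    - [0,0,-0.0025,0,0,0,-1]

```text
time_s: 28.88
tool_pos: [0.506, -0.3548, 0.0079]
ee_rot: [-0.0, 0.997, 0.076, -0.0]
contact_force: [-0.4, 0.2, -0.9]
opening: 0.0159
```

carry_out:
  commands:
    - [0,0,-0.0006,0,0,0,-1]
    - [0,0,-0.001,0,0,0,-1]

```text
time_s: 29.12
tool_pos: [0.506, -0.3548, 0.0072]
ee_rot: [-0.0, 0.997, 0.076, -0.0]
contact_force: [-2.7, 1.2, 5.1]
opening: 0.0158
```

Touched down (about 6 N up). Opening and lifting clear.

carry_out:
  commands:
    - [0,0,0.0003,0,0,0,0]
    - [0,0,0.0003,0,0,0,1]
    - [0,0,0.0003,0,0,0,1]
    - [0,0,0.0003,0,0,0,1]
    - [0,0,0.0003,0,0,0,1]
  squeeze: 20

```text
time_s: 29.75
tool_pos: [0.506, -0.3548, 0.0072]
ee_rot: [0.0, 0.997, 0.076, 0.0]
contact_force: [0.2, 0.7, -0.2]
opening: 0.0855
```

carry_out:
  commands:
    - [0,0,0.01,0,0,0,1]
    - [0,0,0.03,0,0,0,1]
    - [0,0,0.08,0,0,0,1]
    - [-0.02,0.04,0.14,0,0,0,1]
    - [-0.03,0.1,0.2,0,0,0,1]

```text
time_s: 30.38
tool_pos: [0.4806, -0.2786, 0.1854]
ee_rot: [0.001, 0.997, 0.076, 0.001]
contact_force: [0.9, 0.1, 0.3]
opening: 0.0856
```

carry_out:
  commands:
    - [0,0.05,0.02,0,0,0,1]
    - [0,0.1,0.03,0,0,0,1]
    - [0,0.15,0.04,0,0,0,1]
    - [0,0.15,0.04,0,0,0,1]
    - [0,0.15,0.04,0,0,0,1]

```text
time_s: 31.0
tool_pos: [0.4811, -0.1289, 0.2233]
ee_rot: [0.0, 0.997, 0.077, 0.001]
contact_force: [1.0, -0.3, -0.4]
opening: 0.0854
```

```bash
python3 - <<'E'
from h import *
s=env.observe(); print(s['time_s'],s['tool_pos'],s['contact_force'],s['opening'])
shot('wrist','w14');shot('top','t14');shot('side','s14')
cv2.imwrite('pics/s14z.png',cv2.resize(load('s14')['im'][110:300,190:420],None,fx=3.4,fy=3.1,interpolation=cv2.INTER_CUBIC))
E
```

```text
31.0 [ 0.48111598 -0.12886906  0.22330207] [ 0.96203934 -0.25139735 -0.39556505] 0.085434446935664
```

View pics/w14.png

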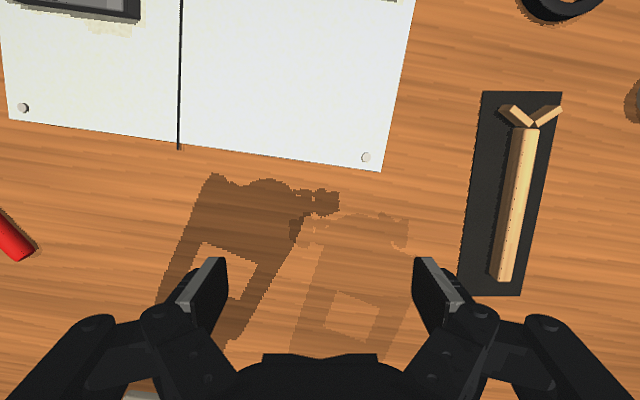

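View pics/s14z.png

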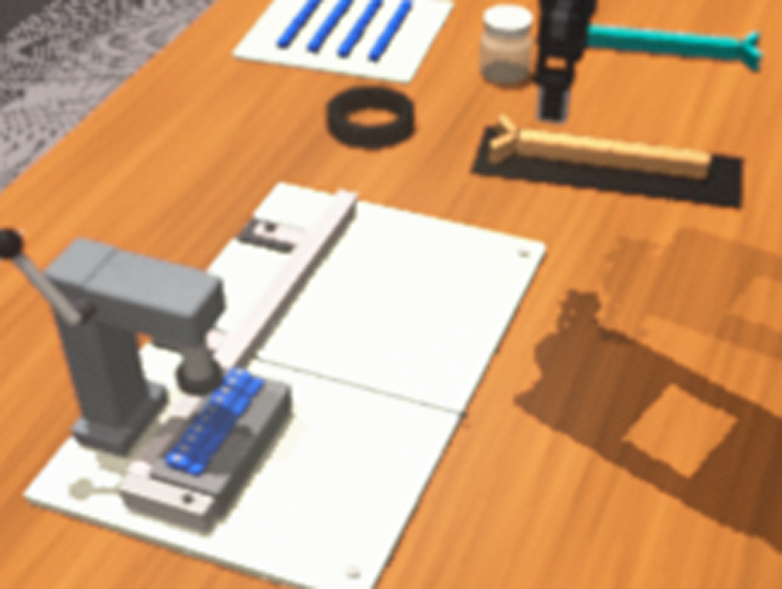

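The stick lies on its mat and the arm is free. I take one close look at the carrier against the stop before handing in.

carry_out:
  commands:
    - [0,0.06,0.01,0,0,0,1]
    - [0,0.12,0.02,0,0,0,1]
    - [0,0.18,0.02,0,0,0,1]
    - [0,0.24,0.02,0,0,0,1]
    - [0,0.24,0.02,0,0,0,1]

```text
time_s: 31.78
tool_pos: [0.481, 0.1139, 0.242]
ee_rot: [-0.0, 0.997, 0.078, -0.0]
contact_force: [0.2, -0.6, 0.1]
opening: 0.0854
```

```bash
python3 - <<'E'
from h import *
shot('wrist','w15')
cv2.imwrite('pics/w15z.png',cv2.resize(load('w15')['im'][0:200,200:480],None,fx=2.8,fy=2.8,interpolation=cv2.INTER_CUBIC))
E
```

```text
(no output)
```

View pics/w15z.png

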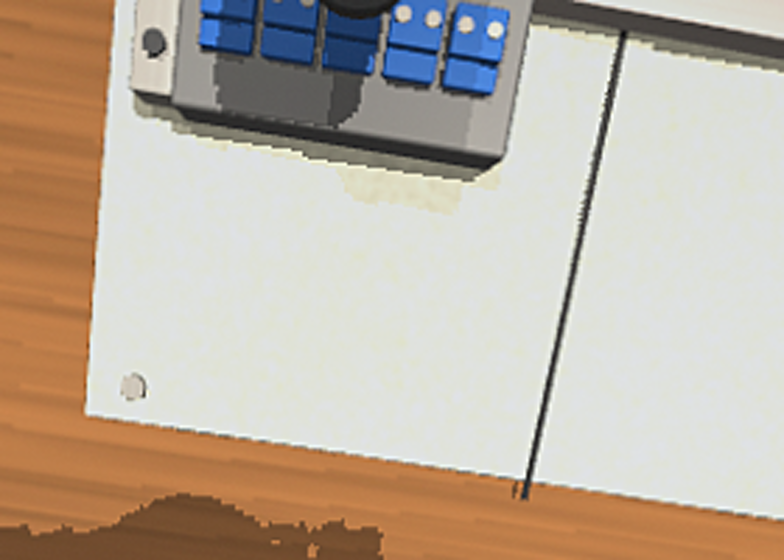

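The carrier's front meets the stop face at zoomed column 178 with no gap, and it sits square to bar and line. I'm handing in.

```bash
python3 - <<'E'
from h import *
print(env.observe()['contact_force']); print(ticket.close_job())
E
```

```text
[ 1.0992808  -0.43413553 -0.55688397]
the job is handed in; nothing more can be done
None
```

The job is done and handed in at about 32 s.

- **Rail:** I took the wooden fork stick and pushed the carrier's long side with both tips. It was flat on the rail about 57 mm before its front reached the black line, with at most about 8.6 N on the stick.
- **Feed:** With the rear corner in the V, I fed the carrier along the rail and under the press. The sideways force at each reading was 2.5 to 5 N.
- **Stop:** I pushed the carrier against the stop until the stick force along the feed read about 15 to 16 N. The noisy force readings never reached the 18 N limit.
- **Stick:** I laid it back on its mat, in line with the mat, and released it.

In the last pictures the carrier sits square with no visible gap at the stop or the rail. The stick lies fully on its mat, and the gripper is open and touching nothing. No check failed. The tool reports forces only at the end of each call, so brief peaks in between were not seen.

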